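# Square up a row of cartons with the rack's front board and hang the board

## Task

Pick up the blue front board by its grip tab and use it as a straightedge: push the ragged row of four tea cartons back until all four are fully home, square against the stop bar at the back of the wooden rack, then hang the board in the pair of notches closest to the row, fully down, and let go. The cartons are thin card: push gently, and do not crush or tip them or touch them with the hand, do not let the board fall, and leave the jar, the packet and the tin where they are.

Things in the scene. Friction and masses are not known exactly. Their poses are not given: they have to be found in the camera images.
- rack: light wooden rack fixed on the bench: base 186 (x) by 350 (y) by 8 mm thick, two 12 mm side boards up to 72 mm above the bench with inner faces at y = -163 and +163 mm, open front (-x). Origin: centre of the base's underside; x from front to back, y along the row, z up. On its base stands a dark stop bar; its setting differs each time and is not given (next entries)
- notch_right2 (a point): middle of the floor of the middle notch in the rack's -y side board, rack frame (-45, -169, 60) mm, axes as the rack. Three such notches are cut in each side's top edge, at rack x = -65, -45 and -25 mm: 12 mm deep, 13 mm wide along x, open at the top and both sides, upper corners rounded 1.5 mm
- notch_left2 (a point): the same for the middle notch of the +y side board, rack frame (-45, +169, 60) mm. The stop bar (dark wood, 14 by 320 by 45 mm, square to the rack; the rules call it stop_bar_c0, its middle, 7 mm behind its front face) is clamped with its front face anywhere from rack x = +24 to +74 mm: push the row until it goes no further. It does not move
- board_grip (a point): middle of the grip tab of the blue front board (0.26 kg, 10 mm thick all over, both faces alike). It starts leaning 22 degrees from upright on the low cardboard box, lower edge on the bench. Axes: x through the thickness (at the start towards the box), y along its length, z up the board. The tab is 70 mm wide (y), from 35 mm below to 25 mm above this point; the blade's top is at its foot
- board_foot (a point): middle of the blade's straight lower edge, 97 mm below the middle of the tab; same axes. Blade 316 mm long (y), 62 mm high. Two ears 14 mm high carry its top edge on to 368 mm overall; their undersides lie 48 mm above this point and drop into a pair of notches. Hung in them this point is 12 mm above the bench
- board: the same front board; origin at the middle of its lower edge
- box: low closed cardboard box fixed on the bench, 200 (x) by 270 (y) by 45 mm high; origin on the bench under the middle of the face the board leans on, x points into the box, away from the board
- jar: screw-top glass jar, 70 mm across, 120 mm high, bystander; origin under its centre
- packet: green cardboard packet lying flat behind the rack, 70 by 170 by 32 mm, bystander; origin under its centre
- tuna: single flat yellow tin, 86 mm across, 40 mm high, standing on the far half of the box, bystander; origin under its centre
- pack1_c (a point): centre (half-way up) of a tea carton of the row, number 1 counted from the rack's -y side: 80 mm front to back (its x), 68 mm wide (y), 60 mm high, 0.09 to 0.18 kg, thin card that crushes at 25 N (35 N over the row), standing on the rack's 8 mm base 12 to 48 mm short of the stop bar, turned up to 0.06 rad; some overhang the rack's front edge. Axes as the rack's when square
- pack1: the same carton; origin under its centre
- pack2_c (a point): centre (half-way up) of a tea carton of the row, number 2 counted from the rack's -y side: 80 mm front to back (its x), 68 mm wide (y), 60 mm high, 0.09 to 0.18 kg, thin card that crushes at 25 N (35 N over the row), standing on the rack's 8 mm base 12 to 48 mm short of the stop bar, turned up to 0.06 rad; some overhang the rack's front edge. Axes as the rack's when square
- pack2: the same carton; origin under its centre
- pack3_c (a point): centre (half-way up) of a tea carton of the row, number 3 counted from the rack's -y side: 80 mm front to back (its x), 68 mm wide (y), 60 mm high, 0.09 to 0.18 kg, thin card that crushes at 25 N (35 N over the row), standing on the rack's 8 mm base 12 to 48 mm short of the stop bar, turned up to 0.06 rad; some overhang the rack's front edge. Axes as the rack's when square
- pack3: the same carton; origin under its centre
- pack4_c (a point): centre (half-way up) of a tea carton of the row, number 4 counted from the rack's -y side: 80 mm front to back (its x), 68 mm wide (y), 60 mm high, 0.09 to 0.18 kg, thin card that crushes at 25 N (35 N over the row), standing on the rack's 8 mm base 12 to 48 mm short of the stop bar, turned up to 0.06 rad; some overhang the rack's front edge. Axes as the rack's when square
- pack4: the same carton; origin under its centre
There are look-alikes about, which are no part of the job. Leave any purple or turquoise look-alike of the pack2 alone. Leave any purple or turquoise look-alike of the pack1 alone.

How it is judged:
By the outcome, as a careful person would: the job done as asked, in the order asked, and still so for the second after the job is handed in, with the robot touching nothing.
It also fails if it takes over 42 s, if anything falls off the work surface, if the arm or the gripper's body presses on something with over 40 N, if the wrist force passes 120 N, or if a joint passes its speed limit or range.

## Robot

A 7-joint arm with a two-finger parallel gripper is mounted at the origin on the work surface. World frame = base frame: x ahead of the robot, y to its left, z up, the work surface at z = 0. Lengths are in m, angles in rad, forces in N, time in s.
With the tool pointing down it reaches from about 0.4 to 0.85 m from the base axis. Payload 10.4 kg.
Tool frame: the origin (TCP) lies on the centre line of the jaws, within the pads' length; the fingertips stand 8 mm ahead of it and the grasp point (between the pads) lies 11 mm behind it (r.finger_overhang is the distance from the TCP to the fingertips, in m); z points along the fingers, y is the line along which they close (so a half turn about z gives the same grasp; the last joint's range is limited). The gripper opens to 87 mm and grips with 3 to 60 N. Pads are 19 mm wide; open, the fingers measure 117 mm over their backs; the gripper's body (75 mm by 190 mm) begins 51 mm behind the grasp point.
Start: joints at [-1.274, 0.332, -0.065, 1.46, 0.022, 1.35, -0.088], TCP at [0.196, 0.593, 0.231] pointing down, gripper open.
Joint ranges: [-2.6, 2.6], [-0.5, 2.12], [-1.47, 1.34], [0.16, 2.42], [-1.27, 4.41], [0.06, 2.06], [-2.6, 2.6]. Speed limits (rad/s): [2.22, 2.22, 2.79, 2.79, 3.14, 3.14, 3.14].

## Interface

Orientations are given as a unit quaternion [x, y, z, w].
In Python, from bench import r, vision gives the robot as it stands.
- The arm moves only by the tool drive_tool, never from a script. Its argument "series" is a list of rows, each a list of 2 entries, a list of its own where there are three numbers: the shift along the world's x, y, z in cm, then the turn about the world's z in degrees. A call has exactly 10 rows; each row shifts and turns the commanded pose from where the row before left it; what a row does not reach is not made up. A row lasts 1/8 s, in which the tool goes at most 62.5 mm and 10.7 degrees, less where a joint would pass 70% of its speed; a pose out of reach is approached as far as the arm can. A call with a gripper value outside its range is refused whole. "hand" is the closure, from 0 (fully open) to 1 (shut), set as the call begins (left out, the last holds). The fingers move at their own pace and stop on an object; "newtons" is the grip in N (left out, the last holds). Time passes only in rows, so rows that do not move let the fingers close, or fill a call up. It gives the time, the measured TCP pose, the force, the opening and the grip force at its end, in the units of the state.
- r.read_state(): the state, without advancing time (a new reading comes with each control period).
- vision.camera(name): name is "side" or "top"; returns a dict with "color" (384x512x3 uint8, red, green, blue), "intrinsics" (3x3 intrinsics, pixels), "R" (3x3) and "t" (3): a world point X has camera coordinates R X + t. Camera axes: x right, y down, z forward; pixel columns grow to the right and rows downward; lengths in m; the calibration is good to about 2 mm. A picture is of the moment at which its call begins. There is no depth.
- r.close_job(): hands the job in; it is judged then, once.
The state is a dict: "time": time; "joint_positions": joint angles; "joint_vel": joint speeds; "joint_torque": joint torques, N m; "ee_pos": TCP position; "eef_rot": TCP orientation; "ft_force": force on the tool from outside, world axes, zero at the start; "torque": the same for the moment, N m; "width": finger opening in m; "grip_force": force on a finger pad.
Only numpy, scipy, OpenCV 4.12 (cv2) and the standard library are available. Lean on these libraries where they do the work, as an engineer would, in place of code of your own. Each camera call takes 0.05 s, during which the arm holds its last target. There are 200 camera calls.

## Working session

There is one attempt and no reset: what is moved stays moved. The work goes in short steps, Python scripts to look and compute and a tool call to move; the robot and the scene stay as the last step left them, time stands still between calls to the robot, and variables do not carry over. Pictures are saved under pics/ and viewed, at most 10 in all, crops included, and the job is handed in when it is done.

Besides the shell and the picture viewer there is one more tool, called after "Call:" as a command line: name --argument value ..., lists and objects as JSON in quotes. drive_tool: Moves the arm, as the interface text tells. Its arguments: {"type":"object","properties":{"series":{"type":"array"},"hand":{"type":"number"},"newtons":{"type":"number"}},"required":["series"]}

```bash
mkdir -p pics; ls; python3 - <<'E'
from bench import r, vision
import cv2,numpy as np
for n in("top","side"):
    c=vision.camera(n); np.savez(f"pics/{n}0.npz",**{k:c[k] for k in("color","intrinsics","R","t")})
    cv2.imwrite(f"pics/{n}0.png",cv2.resize(c["color"][...,::-1],(800,600),interpolation=cv2.INTER_CUBIC))
    print(n,c["intrinsics"],c["R"],c["t"])
print(r.read_state())
E
```

```text
pics
top [[375.89391092   0.         253.65604363]
 [  0.         375.89391092 199.36497788]
 [  0.           0.           1.        ]] [[-0.01863565 -0.99976271 -0.01127974]
 [-0.99411609  0.01973206 -0.10650748]
 [ 0.10670478  0.00922853 -0.99424792]] [0.02572283 0.49400974 1.2695816 ]
side [[375.87211264   0.         260.00865228]
 [  0.         375.87211264 190.67190171]
 [  0.           0.           1.        ]] [[ 0.95756961 -0.28815682 -0.00510874]
 [-0.19739814 -0.64284917 -0.74012088]
 [ 0.20998673  0.70972572 -0.67245444]] [-0.47521291  0.17495152  1.22066199]
{'time': 0.1, 'joint_positions': array([-1.27360988,  0.33279931, -0.06473206,  1.46084888,  0.02158299,
        1.34991199, -0.08847965]), 'joint_vel': array([-4.20300360e-05, -8.61843854e-04,  6.32333461e-04, -2.41135777e-03,
       -4.45202177e-05, -1.10364100e-04, -1.12975747e-03]), 'joint_torque': array([ 1.25880753e-03, -6.24544787e+01,  2.43076519e-02, -3.90712345e+01,
       -6.15441520e-02,  3.66928848e-02,  3.40782515e-05]), 'ee_pos': array([0.19635045, 0.59299947, 0.22984346]), 'eef_rot': array([ 1.59180203e-01,  9.87249339e-01, -6.30599932e-04, -8.60037848e-05]), 'ft_force': array([ 0.39988825, -0.153124  ,  0.26051611]), 'torque': array([-0.01821778, -0.03891629,  0.04096113]), 'grip_force': 0.0, 'width': 0.08706349189872314}
```

View pics/top0.png

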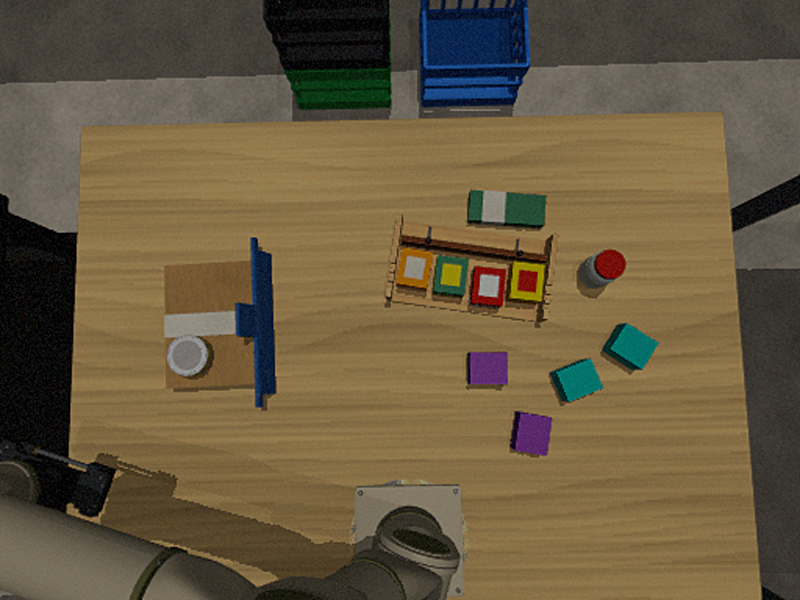

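View pics/side0.png

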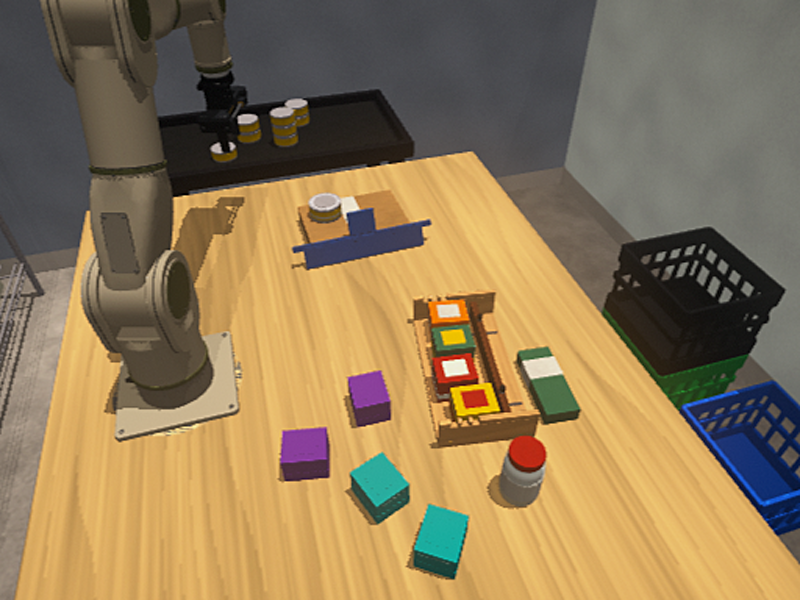

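Viewed: the row in the rack is orange (415,268), green (450,275), red (488,287), yellow (527,282) in the top view. The purple (488,368), (531,433) and turquoise (630,346), (577,380) boxes are loose on the bench, so they are the look-alikes. The blue board leans at (262,322) and its tab is at (243,320). I'll enlarge the rack and the board next.

```bash
cat > h.py <<'E'
import numpy as np,cv2
def crop(im,x0,y0,w,h,s,step=10):
    o=cv2.resize(im[y0:y0+h,x0:x0+w,::-1],None,fx=s,fy=s,interpolation=cv2.INTER_CUBIC)
    for x in range(-(-x0//step)*step,x0+w,step):
        cv2.line(o,(int((x-x0+.5)*s),0),(int((x-x0+.5)*s),6),(0,0,255),1); cv2.putText(o,str(x),(int((x-x0+.5)*s)+1,16),0,.35,(0,0,255),1)
    for y in range(-(-y0//step)*step,y0+h,step):
        cv2.line(o,(0,int((y-y0+.5)*s)),(6,int((y-y0+.5)*s)),(0,0,255),1); cv2.putText(o,str(y),(8,int((y-y0+.5)*s)+4),0,.35,(0,0,255),1)
    return o
def load(n): return dict(np.load(f"pics/{n}.npz"))
def proj(c,X):
    p=(np.asarray(X)@c["R"].T+c["t"]); q=p@c["intrinsics"].T; return q[...,:2]/q[...,2:]
def onz(c,uv,z):
    d=c["R"].T@np.linalg.inv(c["intrinsics"])@np.array([*uv,1.]); o=-c["R"].T@c["t"]
    return o+d*(z-o[2])/d[2]
def tri(ct,uvt,cs,uvs):
    from scipy.optimize import least_squares
    f=lambda X:np.r_[proj(ct,X)-uvt,proj(cs,X)-uvs]
    s=least_squares(f,onz(ct,uvt,.05)); return s.x,s.fun
E
python3 - <<'E'
from h import *
t=load("top0")["color"];s=load("side0")["color"]
cv2.imwrite("pics/a.png",crop(t,244,132,114,80,7))
a=crop(s,258,180,92,112,5);b=crop(t,148,148,60,112,5)
cv2.imwrite("pics/b.png",np.hstack([a,b]))
cv2.imwrite("pics/c.png",crop(s,185,125,98,52,8))
E
```

```text
(no output)
```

View pics/a.png

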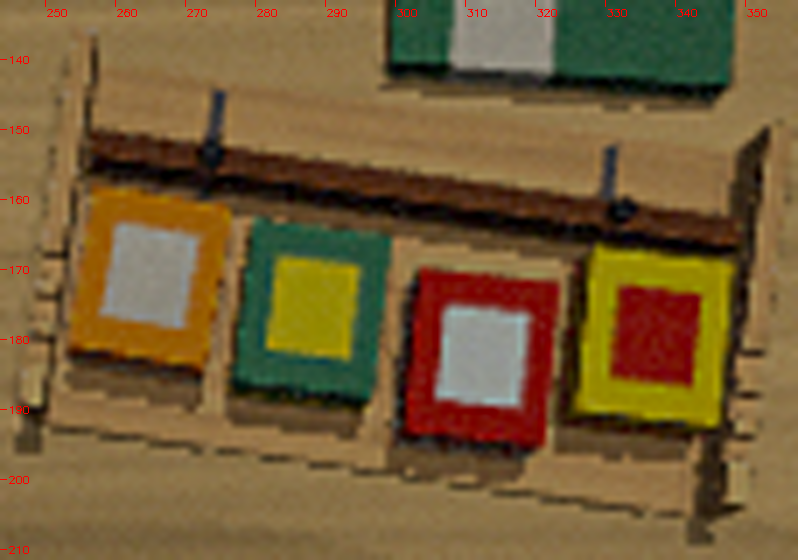

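View pics/b.png

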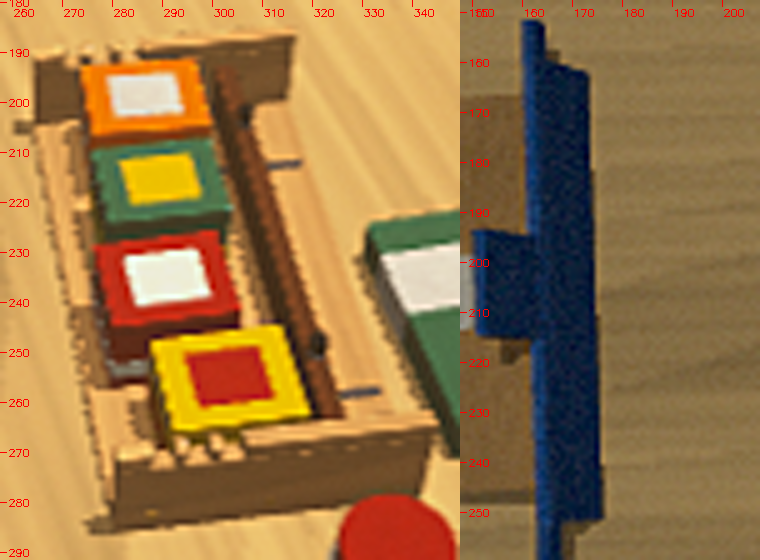

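View pics/c.png

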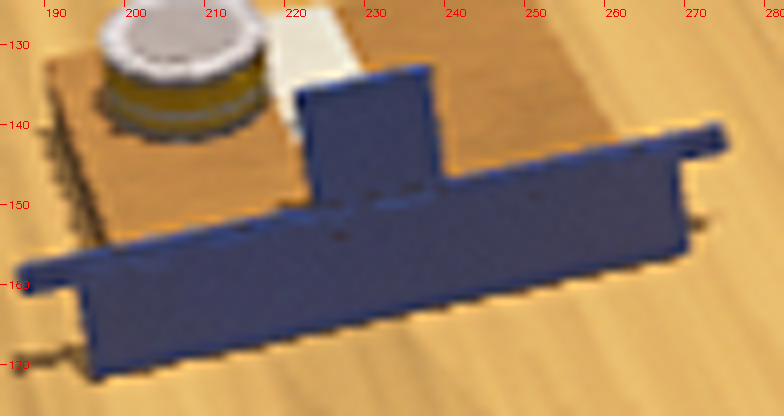

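The enlarged crops show the rack's side boards, the notches, the stop bar and the board's corners clearly. The row order matches, so the orange, green, red and yellow cartons are the job. I'll fit the poses from the corners I picked.

```bash
cat > fit.py <<'E'
from h import *
from scipy.optimize import least_squares
from scipy.spatial.transform import Rotation as Ro
T=load("top0");S=load("side0")
A=lambda c,r:(c/7+243.5,r/7+131.5); B=lambda c,r:(c/5+257.5,r/5+179.5)
C=lambda c,r:(c/8+184.5,r/8+124.5); D=lambda c,r:((c-460)/5+147.5,r/5+147.5)
rk=[(S,(93,-175,72),B(435,427)),(S,(-93,-175,72),B(118,460)),(S,(-93,-175,0),B(112,530)),(S,(93,-175,0),B(427,490)),
(S,(93,163,72),B(294,40)),(S,(-93,163,72),B(37,65)),(T,(93,163,72),A(95,35)),(T,(93,-163,72),A(768,127)),(T,(-93,163,8),A(50,428)),(T,(-93,-163,8),A(697,514))]
bd=[(S,(-5,158,0),C(95,382)),(S,(-5,-158,0),C(688,255)),(S,(-5,-184,62),C(727,128)),(S,(-5,-184,48),C(727,150)),(S,(-5,184,62),C(20,268)),(S,(-5,184,48),C(20,293)),
(S,(-5,35,122),C(297,92)),(S,(-5,-35,122),C(430,69)),(S,(-5,35,62),C(313,202)),(S,(-5,-35,62),C(440,180)),
(T,(-5,-158,0),D(589,70)),(T,(-5,158,0),D(602,520)),(T,(5,-35,122),D(473,230)),(T,(5,35,122),D(473,334))]
def fit(pts,pose,x0):
    f=lambda p:np.concatenate([proj(c,pose(p,np.array(X)/1000))-uv for c,X,uv in pts])
    s=least_squares(f,x0,loss="soft_l1"); return s.x,f(s.x).reshape(-1,2)
pr=lambda p,X:Ro.from_euler("z",p[2]).apply(X)+[p[0],p[1],0]
pb=lambda p,X:Ro.from_euler("ZY",[p[2],p[3]]).apply(X)+[p[0],p[1],p[4]]
R_,rr=fit(rk,pr,[.65,-.15,-.15]); B_,rb=fit(bd,pb,[.55,.35,1.57,.38,.002])
if __name__=="__main__":
    np.set_printoptions(precision=4,suppress=True)
    print("rack",R_,np.degrees(R_[2]));print(rr.round(1).tolist());print("board",B_,np.degrees(B_[2:4]));print(rb.round(1).tolist())
    print("grip",pb(B_,np.array([0,0,.097])))
    toR=lambda w:Ro.from_euler("z",-R_[2]).apply(w-[R_[0],R_[1],0])*1000
    for n,uv in dict(barbackL=A(92,133),barbackR=A(738,213),barfrL=A(92,165),barfrR=A(738,243)).items(): print(n,toR(onz(T,uv,.053)))
    for n,uv in dict(barfr1=B(230,120),barfr2=B(300,370)).items(): print("S",n,toR(onz(S,uv,.053)))
    for n,uv in dict(o1=A(70,350),o2=A(205,370),g1=A(232,388),g2=A(372,400),r1=A(402,435),r2=A(545,447),y1=A(577,412),y2=A(718,428)).items(): print(n,toR(onz(T,uv,.068)))
    for x in(-65,-45,-25):print(x,[proj(T,pr(R_,np.array([x,y,72])/1000)).round(1) for y in(169,-169)])
E
python3 fit.py
```

```text
rack [ 0.5859 -0.1479 -0.1587] -9.094476815403326
[[1.0, -0.9], [0.0, -0.1], [0.4, 0.6], [-1.0, 1.2], [0.3, -1.4], [-0.8, -1.5], [0.5, -0.0], [0.4, -0.3], [-0.4, 0.1], [-0.1, 0.7]]
board [ 0.4772  0.2999  1.6036  0.3844 -0.0004] [91.8817 22.0255]
[[-0.1, -0.6], [0.7, -0.4], [0.0, -0.2], [0.4, 0.3], [-0.2, -0.0], [0.5, 0.3], [-0.2, -0.1], [0.3, -0.5], [0.3, 0.8], [1.2, 0.2], [-0.1, 0.9], [-0.1, 0.3], [-0.3, 0.2], [0.1, 1.0]]
grip [0.476  0.3363 0.0895]
barbackL [ 49.0077 160.2238  53.    ]
barbackR [  52.733  -156.4357   53.    ]
barfrL [ 33.2158 158.0106  53.    ]
barfrR [  38.0123 -158.1088   53.    ]
S barfr1 [ 34.0385 102.4113  53.    ]
S barfr2 [  28.7717 -113.0161   53.    ]
o1 [-61.0263 155.3958  68.    ]
o2 [-61.6971  90.0596  68.    ]
g1 [-68.5303  76.1141  68.    ]
g2 [-65.0381   9.166   68.    ]
r1 [-79.7641  -7.1322  68.    ]
r2 [-76.0715 -75.2249  68.    ]
y1 [-57.2783 -88.2815  68.    ]
y2 [ -55.6495 -155.5743   68.    ]
-65 [array([249.3, 181.9]), array([350.1, 195.8])]
-45 [array([250.1, 176.1]), array([350.7, 189.9])]
-25 [array([251. , 170.2]), array([351.4, 184. ])]
```

Call:
drive_tool --series '[[[3.5,-3.4,0],2.5],[[3.5,-3.4,0],2.5],[[3.5,-3.4,0],2.5],[[3.5,-3.4,0],2.5],[[3.5,-3.4,0],2.5],[[3.5,-3.4,0],2.5],[[3.5,-3.4,0],2.5],[[3.5,-3.3,0],2.7],[[0,0,-1],0],[[0,0,-1],0]]' --hand 0 --newtons 50

```text
time: 1.35
ee_pos: [0.4759, 0.3227, 0.2097]
eef_rot: [-0.016, 1.0, 0.0, -0.0]
ft_force: [-0.1, 1.0, 0.1]
width: 0.0868
grip_force: 0.0
```

Call:
drive_tool --series '[[[0,0,-2.5],0],[[0,0,-2.5],0],[[0,0,-2.5],0],[[0,0,-2.5],0],[[0,0,-1.4],0],[[0,0,-1],0],[[0,0,0],0],[[0,0,0],0],[[0,0,0],0],[[0,0,0],0]]'

```text
time: 2.6
ee_pos: [0.4767, 0.3224, 0.087]
eef_rot: [-0.016, 1.0, 0.0, 0.0]
ft_force: [0.5, 0.8, 0.1]
width: 0.0873
grip_force: 0.0
```

Call:
drive_tool --series '[[[0,0,0],0],[[0,0,0],0],[[0,-0.2,0],0],[[0,-0.4,0],0],[[0,-0.4,0],0],[[0,-0.4,0],0],[[0,-0.4,0],0],[[0,-0.2,0],0],[[0,0,0],0],[[0,0,0],0]]' --hand 0.65

```text
time: 3.85
ee_pos: [0.4764, 0.3025, 0.0866]
eef_rot: [-0.016, 1.0, 0.0, -0.0]
ft_force: [-0.7, -0.6, 0.1]
width: 0.0303
grip_force: 0.0
```

Call:
drive_tool --series '[[[0,0,0],0],[[0,0,0],0],[[0,0,0],0],[[0,0,0],0],[[0,0,0],0],[[0,0,0],0],[[0,0,0],0],[[0,0,0],0],[[0,0,0],0],[[0,0,0],0]]' --hand 1

```text
time: 5.1
ee_pos: [0.4765, 0.3023, 0.0865]
eef_rot: [-0.016, 1.0, -0.0, -0.0]
ft_force: [0.0, -1.2, -0.4]
width: 0.0098
grip_force: 50.0
```

Call:
drive_tool --series '[[[0,0,1.5],0],[[0,0,3],0],[[0,0,4],0],[[0,0,3],0],[[0,-2,0.5],-4],[[0,-3.5,0],-8],[[0,-4,0],-9],[[0,-4,0],-9],[[0,-4,0],-9],[[0,-3.5,0],-9]]'

```text
time: 6.35
ee_pos: [0.4764, 0.0908, 0.2076]
eef_rot: [0.394, 0.919, 0.001, 0.0]
ft_force: [0.2, -0.1, -2.4]
width: 0.0095
grip_force: 50.0
```

Call:
drive_tool --series '[[[0,-3.5,0],-9],[[0,-3.5,0],-9],[[-0.2,-3.5,0],-9],[[-0.2,-3.5,0],-8],[[-0.2,-3,0],-8],[[-0.2,-2.5,0],-6],[[-0.2,-1.6,0],-4],[[-0.2,-1,0],0],[[0,0,0],0],[[0,0,0],0]]'

```text
time: 7.6
ee_pos: [0.4647, -0.1277, 0.2066]
eef_rot: [0.76, 0.649, 0.0, -0.0]
ft_force: [-0.3, 0.5, -1.7]
width: 0.0099
grip_force: 50.0
```

```bash
cat > snap.py <<'E'
import sys
from bench import r,vision
from h import *
for n in("top","side"):
    c=vision.camera(n); np.savez(f"pics/{n}{sys.argv[1]}.npz",**{k:c[k] for k in("color","intrinsics","R","t")})
s=r.read_state(); print(s["time"],s["ee_pos"],s["eef_rot"],s["ft_force"],s["torque"])
E
python3 snap.py 1; python3 - <<'E'
from h import *
t=load("top1")["color"];s=load("side1")["color"]
a=crop(s,215,150,140,140,4);b=crop(t,235,125,125,100,4)
o=np.zeros((560,560+500,3),np.uint8);o[:,:560]=a;o[:400,560:]=b
cv2.imwrite("pics/d.png",cv2.resize(o,(800,int(560*800/1060))))
E
```

```text
7.7 [ 0.46462928 -0.1278406   0.20653913] [ 7.60518290e-01  6.49316506e-01  4.30111183e-05 -6.55504791e-05] [ 0.20207408 -0.27376785 -2.12749127] [-0.11687918  0.097852    0.00981718]
```

View pics/d.png

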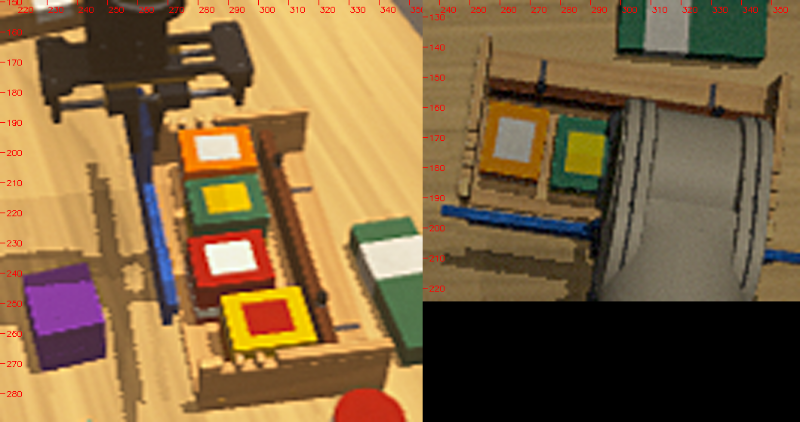

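Viewed: the board hangs upright in front of the row, parallel to it. The left ear is at about px (241,193) in the top view, and the near end is at about (272,257) in the side view. I'll compare these with the prediction.

```bash
cat > chk.py <<'E'
from fit import *
import sys
def inrack(tcp): return Ro.from_euler("z",-R_[2]).apply(np.array(tcp)-[R_[0],R_[1],0])*1000
def world(p): return pr(R_,np.array(p)/1000)
E
python3 - <<'E'
from chk import *
t=np.array([.4646,-.1278,.1205]);yaw=np.radians(-9.02)
print(inrack(t))
f=lambda X:Ro.from_euler("z",yaw).apply(np.array(X)/1000)+t
print("top ear L",[proj(T,f((x,184,62))).round(1) for x in(-5,5)],"ear R",[proj(T,f((x,-184,62))).round(1) for x in(-5,5)])
print("side",[proj(S,f(X)).round(1) for X in((-5,-158,0),(5,-158,0),(-5,-184,62),(-5,-184,48))])
c=load("top1")["color"].astype(int)
blue=lambda p:(p[...,2]>p[...,0]*1.6)&(p[...,2]>60)
m=blue(c)
for col in (243,245,250,260,270,280,355,358,362):
    w=c[180:225,col];b=np.where(blue(w))[0]+180;print(col,b)
rows=np.where(m[190:215,230:250]); print("minL",rows[1].min()+230,"maxR",np.where(m[195:215,350:375])[1].max()+350)
s=load("side1")["color"]
cv2.imwrite("pics/e.png",np.hstack([crop(s,255,225,50,65,8),crop(load("top1")["color"],342,160,48,65,8)]))
E
```

```text
[-122.97035962    0.63021016  120.5       ]
top ear L [array([240.4, 196.1]), array([240.9, 192.8])] ear R [array([361.4, 212.7]), array([361.8, 209.4])]
side [array([268.1, 257. ]), array([271.7, 256.6]), array([269.8, 250.1]), array([269.8, 253.5])]
243 [193 194 195]
245 [194 195 196]
250 [194 195 196]
260 [196 197 198]
270 [197 198 199]
280 [198 199 200 201]
355 [209 210 211]
358 [209 210 211]
362 []
minL 241 maxR 361
```

View pics/e.png

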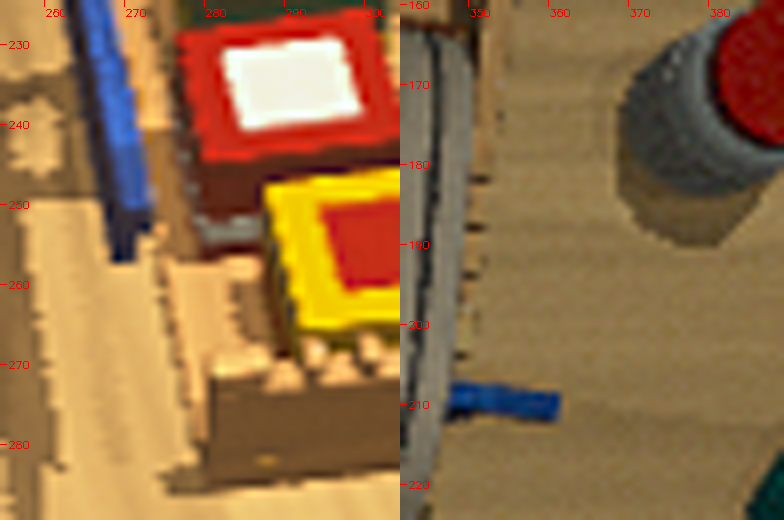

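```bash
python3 - <<'E'
from chk import *
from scipy.ndimage import map_coordinates as mc
xs=np.arange(-96,0,2.)
for nm,c in(("top",T),("side",S)):
    g=c["color"].astype(float).mean(2)
    for y0 in(169,-169):
        P=np.mean([mc(g,proj(c,np.array([world((x,y,70)) for x in xs]))[:,::-1].T,order=1) for y in(y0-3,y0,y0+3)],0)
        print(nm,y0,[(int(x),int(v)) for x,v in zip(xs,P)])
# stop bar profile across x, at z=53 top
xs=np.arange(10,70,2.)
for nm,c in(("top",T),("side",S)):
    for y0 in(120,60,10,-40,-80,-120):
        P=np.mean([mc(c["color"][...,0].astype(float)-c["color"][...,2],proj(c,np.array([world((x,y,53)) for x in xs]))[:,::-1].T,order=1) for y in(y0-6,y0,y0+6)],0)
        print(nm,"bar",y0,P.astype(int).tolist())
E
```

```text
top 169 [(-96, 37), (-94, 29), (-92, 31), (-90, 82), (-88, 114), (-86, 116), (-84, 114), (-82, 111), (-80, 108), (-78, 108), (-76, 112), (-74, 115), (-72, 115), (-70, 107), (-68, 100), (-66, 104), (-64, 107), (-62, 109), (-60, 84), (-58, 55), (-56, 72), (-54, 95), (-52, 112), (-50, 112), (-48, 105), (-46, 111), (-44, 115), (-42, 115), (-40, 97), (-38, 61), (-36, 75), (-34, 100), (-32, 110), (-30, 111), (-28, 103), (-26, 108), (-24, 114), (-22, 119), (-20, 113), (-18, 68), (-16, 58), (-14, 90), (-12, 98), (-10, 97), (-8, 98), (-6, 100), (-4, 102), (-2, 107)]
top -169 [(-96, 91), (-94, 66), (-92, 55), (-90, 103), (-88, 122), (-86, 122), (-84, 120), (-82, 118), (-80, 118), (-78, 117), (-76, 115), (-74, 117), (-72, 119), (-70, 106), (-68, 102), (-66, 108), (-64, 112), (-62, 112), (-60, 75), (-58, 62), (-56, 102), (-54, 116), (-52, 115), (-50, 109), (-48, 108), (-46, 113), (-44, 117), (-42, 118), (-40, 80), (-38, 51), (-36, 92), (-34, 113), (-32, 112), (-30, 112), (-28, 113), (-26, 113), (-24, 116), (-22, 119), (-20, 90), (-18, 52), (-16, 81), (-14, 106), (-12, 105), (-10, 103), (-8, 105)
[... 2169 characters left out ...]
, 59, 52, 48, 45, 44, 48, 61, 74, 85, 86, 83, 84, 87, 87, 88, 86, 86, 91, 95, 98, 99, 99, 100, 101]
side bar 10 [34, 41, 58, 77, 89, 88, 71, 54, 45, 43, 42, 47, 62, 79, 89, 89, 85, 84, 93, 114, 135, 139, 138, 136, 136, 135, 135, 136, 136, 136]
side bar -40 [136, 129, 109, 91, 90, 83, 69, 51, 44, 42, 42, 48, 65, 81, 90, 87, 81, 80, 95, 119, 138, 140, 139, 137, 135, 134, 136, 136, 136, 136]
side bar -80 [197, 194, 185, 182, 185, 186, 180, 154, 103, 47, 33, 45, 66, 83, 90, 85, 77, 73, 81, 107, 127, 136, 138, 137, 136, 134, 134, 135, 137, 137]
side bar -120 [221, 237, 238, 237, 237, 240, 242, 232, 166, 79, 27, 42, 66, 85, 90, 85, 80, 78, 95, 126, 140, 142, 141, 140, 140, 139, 137, 136, 137, 137]
```

Call:
drive_tool --series '[[[0,0,-1.5],-0.2],[[0,0,-2.5],0],[[0,0,-2.5],0],[[0,0,-1.7],0],[[0,0,-1.0],0],[[0.5,-0.08,0],0],[[1.0,-0.16,0],0],[[1.0,-0.16,0],0],[[0.4,-0.08,0],0],[[0,0,0],0]]'

```text
time: 8.95
ee_pos: [0.4937, -0.1336, 0.1146]
eef_rot: [0.762, 0.647, -0.0, 0.0]
ft_force: [0.0, 0.5, -2.6]
width: 0.0097
grip_force: 50.0
```

```bash
cat > st.py <<'E'
from bench import r
from chk import *
s=r.read_state();q=s["eef_rot"];print(s["time"],inrack(s["ee_pos"]).round(1),"yaw",np.degrees(np.arctan2(2*q[1]**2-1,2*q[0]*q[1])).round(2),"F",Ro.from_euler("z",-R_[2]).apply(s["ft_force"]).round(1),s["torque"].round(2))
E
python3 st.py
```

```text
8.95 [-93.3  -0.5 114.6] yaw -9.33 F [-0.   0.5 -2.6] [-0.12  0.14 -0.02]
```

Call:
drive_tool --series '[[[0.35,-0.05,0],0.1],[[0.35,-0.05,0],0],[[0.35,-0.06,0],0],[[0.35,-0.06,0],0],[[0.35,-0.06,0],0],[[0.35,-0.06,0],0],[[0.35,-0.06,0],0],[[0.35,-0.06,0],0],[[0.35,-0.06,0],0],[[0.2,-0.03,0],0]]'

```text
time: 10.2
ee_pos: [0.5268, -0.1389, 0.1144]
eef_rot: [0.762, 0.648, -0.0, -0.0]
ft_force: [-4.2, 1.1, -0.9]
width: 0.0096
grip_force: 50.0
```

```bash
python3 st.py
```

```text
10.2 [-59.8  -0.5 114.4] yaw -9.22 F [-4.3  0.4 -0.9] [0.16 1.21 0.07]
```

Call:
drive_tool --series '[[[0.1,-0.016,0],0],[[0.1,-0.016,0],0],[[0.1,-0.016,0],0],[[0.1,-0.016,0],0],[[0.1,-0.016,0],0],[[0.1,-0.016,0],0],[[0.1,-0.016,0],0],[[0.05,-0.008,0],0],[[0,0,0],0],[[0,0,0],0]]'

```text
time: 11.45
ee_pos: [0.5346, -0.1402, 0.1146]
eef_rot: [0.762, 0.648, 0.0, 0.0]
ft_force: [-2.1, -0.3, -4.0]
width: 0.0099
grip_force: 50.0
```

```bash
python3 st.py
```

```text
11.45 [-51.9  -0.5 114.6] yaw -9.22 F [-2.1 -0.6 -4. ] [-0.01  0.67 -0.01]
```

Call:
drive_tool --series '[[[0.05,-0.008,0],0],[[0.05,-0.008,0],0],[[0.05,-0.008,0],0],[[0.05,-0.008,0],0],[[0,0,0],0],[[0,0,0],0],[[0,0,0],0],[[0,0,0],0],[[0,0,0],0],[[0,0,0],0]]'

```text
time: 12.7
ee_pos: [0.5365, -0.1405, 0.1146]
eef_rot: [0.762, 0.648, 0.0, 0.0]
ft_force: [-3.2, 0.8, -0.7]
width: 0.0097
grip_force: 50.0
```

```bash
python3 st.py
```

```text
12.7 [-50.   -0.5 114.6] yaw -9.23 F [-3.3  0.3 -0.7] [ 0.15  1.1  -0.06]
```

Call:
drive_tool --series '[[[0.03,-0.005,0],0],[[0.03,-0.005,0],0],[[0.03,-0.005,0],0],[[0.03,-0.005,0],0],[[0.03,-0.005,0],0],[[0,0,0],0],[[0,0,0],0],[[0,0,0],0],[[0,0,0],0],[[0,0,0],0]]'

```text
time: 13.95
ee_pos: [0.5369, -0.1406, 0.1143]
eef_rot: [0.762, 0.648, -0.001, -0.001]
ft_force: [-8.0, 1.2, 1.4]
width: 0.0098
grip_force: 50.0
```

```bash
python3 st.py; python3 snap.py 2; python3 - <<'E'
from chk import *
from scipy.ndimage import map_coordinates as mc
t=load("top2")["color"];s=load("side2")["color"]
cv2.imwrite("pics/f.png",np.hstack([crop(s,255,175,75,100,5),crop(t,242,132,60,100,5)]))
E
```

```text
13.95 [-49.6  -0.5 114.3] yaw -9.23 F [-8.  -0.   1.4] [ 0.42  2.31 -0.13]
14.05 [ 0.53690987 -0.14052628  0.11427398] [ 7.61710567e-01  6.47916284e-01 -6.63801613e-04 -1.02972263e-03] [-8.27168831  1.14402412  2.08081113] [ 0.35044174  2.22203162 -0.1240623 ]
```

View pics/f.png

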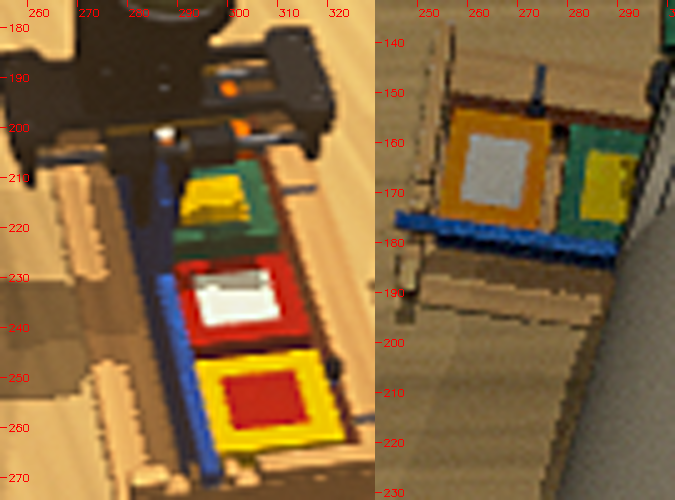

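Viewed: the board is against all the visible fronts, and the cartons sit at the stop bar with force rising to 8 N. One gentle squeeze should square the row.

Call:
drive_tool --series '[[[0.04,-0.006,0],0],[[0.04,-0.006,0],0],[[0.04,-0.006,0],0],[[0.04,-0.007,0],0],[[0,0,0],0],[[0,0,0],0],[[0,0,0],0],[[0,0,0],0],[[0,0,0],0],[[0,0,0],0]]'

```text
time: 15.3
ee_pos: [0.5371, -0.1407, 0.1138]
eef_rot: [0.762, 0.648, -0.002, -0.002]
ft_force: [-14.1, 3.6, 4.7]
width: 0.0095
grip_force: 50.0
```

```bash
python3 st.py
```

```text
15.3 [-49.4  -0.6 113.8] yaw -9.25 F [-14.5   1.3   4.7] [ 0.71  3.73 -0.1 ]
```

Call:
drive_tool --series '[[[-0.1,0.016,0],0],[[-0.1,0.016,0],0],[[-0.2,0.032,0],0],[[-0.3,0.05,0],0],[[-0.4,0.065,0],0],[[-0.4,0.065,0],0],[[-0.3,0.05,0],0],[[0,0,0],0],[[0,0,0],0],[[0,0,0],0]]'

```text
time: 16.55
ee_pos: [0.5217, -0.1381, 0.1146]
eef_rot: [0.762, 0.648, 0.0, 0.0]
ft_force: [-0.1, -0.4, -1.7]
width: 0.0095
grip_force: 50.0
```

```bash
python3 st.py; python3 snap.py 3; python3 - <<'E'
from chk import *
from scipy.ndimage import map_coordinates as mc
t=load("top3");s=load("side3")
# blue ear position along rack x on ear lines
xs=np.arange(-90,-40,1.)
for nm,c,z,ys in(("top",t,.0895,(180,176,172)),("top",t,.0895,(-176,-180)),("side",s,.0895,(-182,-178,-174,-170)),("side",s,.0895,(182,176))):
    for y in ys:
        uv=proj(c,np.array([world((x,y,z*1000)) for x in xs])); im=c["color"].astype(float)
        b=mc(im[...,2]-im[...,0],uv[:,::-1].T,order=1); print(nm,y,b[::2].astype(int).tolist())
a=crop(s["color"],262,240,70,40,10,5);b=crop(t["color"],238,155,30,40,10,5)
cv2.imwrite("pics/g.png",np.hstack([a,b])[:, :800])
cv2.imwrite("pics/g.png",cv2.resize(np.hstack([a,b]),(800,320)))
E
```

```text
16.55 [-65.   -0.5 114.6] yaw -9.22 F [-0.1 -0.4 -1.7] [-0.13  0.07  0.  ]
16.65 [ 0.52163454 -0.13805868  0.11455115] [7.61653754e-01 6.47984226e-01 1.16945409e-06 5.02270968e-05] [-0.26921076 -0.49792775 -2.79234004] [-0.12782842  0.05237783 -0.01275451]
top 180 [-43, -50, -60, -59, -59, -60, -62, -64, -70, -59, -25, 28, 83, 84, 92, 97, 26, -69, -68, -67, -67, -66, -64, -65, -66]
top 176 [-38, -45, -56, -61, -63, -60, -60, -68, -70, -62, -20, 25, 75, 87, 86, 71, 28, -53, -70, -62, -63, -64, -66, -67, -68]
top 172 [-68, -74, -73, -75, -78, -70, -67, -76, -76, -69, -24, 26, 71, 91, 90, 65, 24, -48, -81, -76, -77, -79, -80, -75, -57]
top -176 [-68, -69, -69, -68, -67, -67, -70, -73, -78, -59, -25, 42, 85, 86, 80, 65, -21, -74, -72, -69, -65, -66, -67, -68, -67]
top -180 [-69, -69, -69, -69, -69, -70, -70, -69, -75, -61, -19, 35, 90, 92, 84, 60, -2, -74, -69, -66, -67, -67, -69, -70, -70]
side -182 [-136, -137, -138, -138, -139, -144, -137, -76, -23, 21, 61, 86, 98, 92, 37, -45, -103, -112, -97, -92, -93, -92, -83, -89, -127]
side -178 [-127, -128, -134, -137, -143, -146, -120, -49, -1, 20, 53, 75, 90, 98, 27, -64, -148, -122, -98, -86, -93, -95, -95, -93, -111]
side -174 [-94, -94, -89, -68, -40, -6, 3, 1, -7, 17, 47, 76, 87, 93, 76, 33, -47, -81, -81, -103, -133, -159, -166, -157, -149]
side -170 [-89, -91, -91, -83, -59, -24, -5, -5, -12, 13, 53, 83, 89, 78, 49, -15, -61, -85, -69, -123, -195, -238, -242, -241, -241]
side 182 [-68, -35, -24, -28, -28, -26, -28, -29, -28, -28, -28, -27, -27, -27, -28, -28, -28, -27, -27, -28, -27, -27, -27, -27, -28]
side 176 [-45, -22, -26, -29, -28, -28, -28, -27, -27, -27, -27, -26, -26, -28, -28, -27, -27, -27, -27, -28, -29, -28, -28, -27, -27]
```

View pics/g.png

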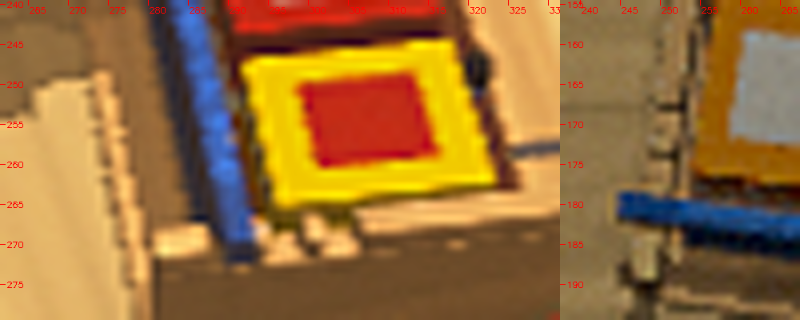

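Viewed: the right ear sits over the front notch at about px (290,270) and the left ear over it at about (247,181). All visible cartons are square at the bar. I'll lower and feel for contact.

Call:
drive_tool --series '[[[-0.03,0.005,0],0],[[0,0,-0.2],0],[[0,0,-0.1],0],[[0,0,-0.1],0],[[0,0,-0.1],0],[[0,0,-0.1],0],[[0,0,-0.1],0],[[0,0,0],0],[[0,0,0],0],[[0,0,0],0]]'

```text
time: 17.9
ee_pos: [0.5213, -0.138, 0.1076]
eef_rot: [0.762, 0.648, 0.0, 0.0]
ft_force: [0.4, -0.3, -2.7]
width: 0.0097
grip_force: 50.0
```

```bash
python3 st.py
```

```text
17.9 [-65.4  -0.5 107.6] yaw -9.22 F [ 0.5 -0.3 -2.7] [-0.06  0.06  0.02]
```

Call:
drive_tool --series '[[[0,0,-0.1],0],[[0,0,-0.1],0],[[0,0,-0.1],0],[[0,0,-0.1],0],[[0,0,-0.1],0],[[0,0,-0.1],0],[[0,0,0],0],[[0,0,0],0],[[0,0,0],0],[[0,0,0],0]]'

```text
time: 19.15
ee_pos: [0.5213, -0.138, 0.1016]
eef_rot: [0.762, 0.648, 0.0, 0.0]
ft_force: [0.4, -0.8, -2.4]
width: 0.0095
grip_force: 50.0
```

```bash
python3 st.py
```

```text
19.15 [-65.4  -0.5 101.6] yaw -9.22 F [ 0.6 -0.8 -2.4] [-0.1   0.07  0.02]
```

Free descent, in the notches. Next is the last 3 mm to the floor.

Call:
drive_tool --series '[[[0,0,-0.1],0],[[0,0,-0.1],0],[[0,0,-0.05],0],[[0,0,-0.05],0],[[0,0,-0.05],0],[[0,0,0],0],[[0,0,0],0],[[0,0,0],0],[[0,0,0],0],[[0,0,0],0]]'

```text
time: 20.4
ee_pos: [0.5213, -0.138, 0.0985]
eef_rot: [0.762, 0.648, 0.0, -0.0]
ft_force: [-3.1, 0.9, 5.5]
width: 0.0094
grip_force: 50.0
```

```bash
python3 st.py
```

```text
20.4 [-65.4  -0.5  98.5] yaw -9.23 F [-3.2  0.4  5.5] [0.15 0.89 0.02]
```

Seated at the expected height (TCP 98.5 mm, 5.5 N up). Release and rise.

Call:
drive_tool --series '[[[0,0,0],0],[[0,0,0],0],[[0,0,0],0],[[0,0,0],0],[[0,0,0],0],[[0,0,0],0],[[0,0,0],0],[[0,0,0],0],[[0,0,0],0],[[0,0,0],0]]' --hand 0.6

```text
time: 21.65
ee_pos: [0.5213, -0.138, 0.0981]
eef_rot: [0.762, 0.648, 0.0, 0.0]
ft_force: [1.0, -0.5, 0.7]
width: 0.0348
grip_force: 0.0
```

Call:
drive_tool --series '[[[0,0,0.5],0],[[0,0,1],0],[[0,0,2],0],[[0,0,2.5],0],[[0,0,3],0],[[0,0,3],0],[[-3,3,0],0],[[-3,4,0],0],[[-2,5,0],0],[[-1,5,0],0]]'

```text
time: 22.9
ee_pos: [0.4305, 0.0332, 0.2192]
eef_rot: [0.762, 0.648, 0.001, 0.0]
ft_force: [1.3, 1.2, 0.3]
width: 0.0346
grip_force: 0.0
```

Call:
drive_tool --series '[[[0,5,0],0],[[0,5,0],0],[[0,5,0],0],[[0,5,0],0],[[0,3,0],0],[[0,0,0],0],[[0,0,0],0],[[0,0,0],0],[[0,0,0],0],[[0,0,0],0]]'

```text
time: 24.15
ee_pos: [0.4314, 0.2616, 0.2182]
eef_rot: [0.762, 0.648, 0.0, 0.0]
ft_force: [-0.6, 0.5, 0.3]
width: 0.0346
grip_force: 0.0
```

```bash
python3 snap.py 4; python3 - <<'E'
from h import *
t=load("top4")["color"];s=load("side4")["color"]
o=np.hstack([crop(t,240,130,120,90,6)[:540,:700],np.zeros((540,10,3),np.uint8)]); a=crop(s,255,175,95,108,5)
cv2.imwrite("pics/i.png",cv2.resize(np.hstack([o,a]),(800,int(540*800/(710+475)))))
E
```

```text
24.25 [0.43130852 0.26181433 0.21812816] [7.61760615e-01 6.47858597e-01 5.90761407e-05 2.58063964e-05] [ 0.18557594 -0.02365158 -0.50685458] [-0.07092646  0.11097847  0.01500826]
```

View pics/i.png

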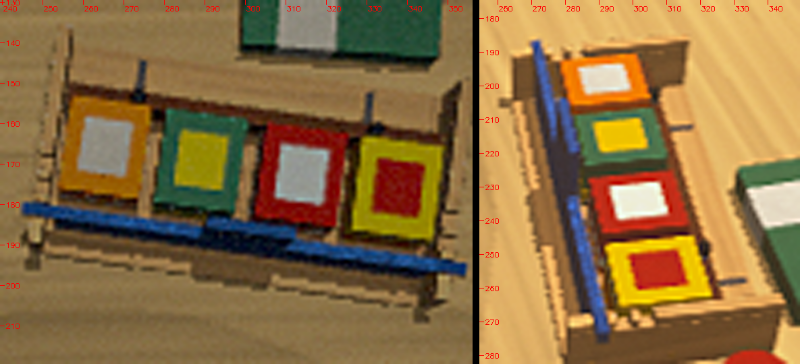

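Viewed: the board hangs in the front notches on both sides, with its ears at about px (25,208) and (465,267). All four cartons are in line against the bar. The row's front is at rack x of about -44 mm, so the middle pair (which needs -40) is blocked and the front pair is the closest usable.

```bash
python3 -c "
from bench import r
print(r.close_job())"
```

```text
the job is handed in; nothing more can be done
None
```

The job is handed in at about 24 s: the four cartons are square against the stop bar, and the board hangs fully down and released in the front notches, the closest pair the row leaves free.

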